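# Slide the strap cutter's fence carriage home against its stop

### The job

Reset the strap cutter on the bench: its blue fence carriage is locked on the rail. Press the red lock button on the carriage fully down and keep it held down while you slide the carriage along the rail until it rests against the black end stop, then let go so that the button springs up and locks the carriage there. Do not shove the end stop along, and leave the loose things around it where they are.

Things in the scene. Friction and masses are not known exactly. Their poses are not given: they have to be found in the camera images.
- gauge: Strap cutter: wooden bed 180 x 440 x 18 mm fixed to the bench, with an aluminium rail (52 mm wide, top 38 mm above the bench) along its own y axis. Origin: centre of the bed's underside, on the bench. The carriage slides to its +y. A fixed grey cutter head (100 mm high with its brass disc) stands at the -y end, the end stop at the +y end.
- carriage (a joint): Travel of the blue carriage (m), growing towards the end stop (gauge +y). Body 90 x 90 mm, top 65 mm above the bench. A blue push lug, 90 mm across the rail, 12 mm thick, up to 101 mm above the bench, stands just beyond the button on the end stop's side: a fingertip on the button can push against it. Unlocked, it slides with 2 N of friction and hardly coasts; locked, it resists 30 N.
- lock_button (a joint): How far the red lock button is pressed (m): about 0 when up (locked), 0.006 fully down. The press builds up from nothing to about 6 N over the first 3 mm, where the brake lets go of the rail; fully down takes 6.5 N, beyond that it is rigid. It springs up and the brake grips, wherever the carriage is, when let go.
- button_top (a point): Centre of the top face of the red lock button, a flat plate 60 mm across the rail (gauge x) and 44 mm along it (gauge y), 77 mm above the bench when up, 71 mm when fully down. The near face of the push lug lies 30 mm from this point towards gauge +y. Axes parallel to the gauge's.
- carriage_front (a point): Centre of the front face of the black rubber bumper on the carriage's end-stop side, 46 mm above the bench; axes parallel to the gauge's. It is 63 mm ahead (gauge +y) of the button's centre.
- stop_face (a point): Centre of the end stop's face that the bumper meets, 46 mm above the bench; axes as the gauge's. Stop: black block 74 mm across the rail, 24 mm along it, 69 mm high, with a brass thumb screw to 85 mm, clamped on the rail at a place that varies; it holds about 120 N. From carriage_front to stop_face along gauge y is the distance to slide.
- cream_jar: Loose white jar, 66 mm diameter, 58 mm high; origin under its centre. Leave alone.
- jar_lid: Loose black jar lid, 68 mm diameter, 12 mm high, flat on the bench; origin under its centre. Leave alone.
- slicker: Loose small turned wooden edge slicker, 28 mm diameter, 50 mm high, standing on the bed beside the rail; origin under its centre. Leave alone.
- thread_spool: Loose yellow thread spool, 32 mm diameter, 36 mm high, standing on the bed beside the rail; origin under its centre. Leave alone.
- awl: Loose awl with a dark wooden handle, about 150 mm long, lying on the bench; leave alone.
- mallet: Loose wooden mallet, 250 mm long, head 85 x 60 mm, lying on the bench; leave alone.
- dye_bottle: Loose amber dye bottle, 44 mm diameter, 85 mm high; origin under its centre. Leave alone.

How it is judged:
On the way, in this order (a step that is already met when the one before it is completed fails the run):
1. the lock button is pressed down while the carriage is still where it began (value of joint lock_button above 0.003 m and distance of carriage_front from where it was at the start of the episode below 0.012 m), for 0.1 s.
2. the carriage reaches the end stop with the button still held down (value of joint lock_button above 0.003 m and y of stop_face in the frame of carriage_front below 0.003 m), for 0.1 s.
At the end, for the whole second after the job is handed in: The carriage's bumper is within 3 mm of the end stop's face, the lock button is up (less than 1.5 mm down), the carriage is at rest, the end stop is within 4 mm of where it was (y of stop_face in the frame of carriage_front between -0.003 and 0.003 m and value of joint lock_button below 0.0015 m and distance of stop_face from where it was at the start of the episode below 0.004 m and velocity of joint carriage between -0.005 and 0.005 m/s); the robot touches nothing.
It fails at once if the lock button comes up (less than 1.5 mm down) while the carriage is on its way, more than 12 mm from both its start and the end stop (distance of carriage_front from where it was at the start of the episode above 0.012 m and y of stop_face in the frame of carriage_front above 0.012 m and value of joint lock_button below 0.0015 m).
It fails at once if the end stop is shoved more than 4 mm (distance of stop_face from where it was at the start of the episode above 0.004 m).
It fails at once if a loose thing is lifted, carried or knocked more than 20 mm from its place (distance of any of cream_jar, jar_lid, slicker, thread_spool, awl, mallet, dye_bottle from where it was at the start of the episode above 0.02 m).
It also fails if it takes over 38 s, if anything falls off the work surface, if the arm or the gripper's body presses on something with over 40 N, if the wrist force passes 120 N, or if a joint passes its speed limit or range.

### The arm

A 6-joint arm with a two-finger parallel gripper is mounted at the origin on the work surface. World frame = base frame: x ahead of the robot, y to its left, z up, the work surface at z = 0. Lengths are in m, angles in rad, forces in N, time in s.
With the tool pointing down it reaches from about 0.325 to 0.775 m from the base axis. Payload 9.3 kg.
Tool frame: the origin (TCP) lies between the finger pads; the fingertips stand 11 mm ahead of it and the grasp point (between the pads) lies 8 mm behind it; z points along the fingers, y is the line along which they close (so a half turn about z gives the same grasp; the last joint's range is limited). The gripper opens to 85 mm and grips with 20 to 120 N. Pads are 22 mm wide; open, the fingers measure 114 mm over their backs; the gripper's body (76 mm by 85 mm) begins 54 mm behind the grasp point. The pads swing forward as they close: fully open they stand 13 mm farther back than shut.
Start: joints at [1.136, 0.259, 0.021, 1.334, 0, 1.418], TCP at [0.153, 0.528, 0.242] pointing down, gripper open.
Joint ranges: [-3.04, 3.04], [-0.91, 1.82], [-1.04, 1.36], [-1.92, 1.95], [-1.52, 1.45], [-3.14, 3.14]. Speed limits (rad/s): [2.22, 2.22, 2.79, 3.14, 3.14, 3.14].

### API

Orientations are given as a 3x3 rotation matrix whose columns are the frame's x, y, z axes.
In Python, from plant import r, camera, calibration, find_in gives the robot as it stands. Calls block until the motion is done:
- r.goto(position, orientation): joint-space move of the TCP to a pose.
- r.movel(position, feed=0.15, ori=None, guard=None): straight line of the TCP; ori=None keeps the orientation; feed is the mean speed in m/s. With guard (N) it stops when the force on the tool has changed by that much, and returns True; else False.
- r.move_j(angles): joint-space move.
- r.move_gripper(opening, newtons=None): opening from 0.0 (shut) to 1.0 (fully open); newtons is the grip in N (None keeps the last); returns when the fingers have stopped.
- r.wait(seconds).
- r.ik(position, orientation): joint angles nearest the present ones, or None.
- r.observe(): the state.
- camera(name): name is "scene" or "top" or "wrist"; returns the picture (384x512x3 uint8, red, green, blue); there is no depth.
- calibration(name): a dict with "fx", "fy", "cx", "cy" (pixels), "position" and "rotation" of the camera in the world. Camera axes: x right, y down, z forward; pixel columns grow to the right and rows downward; lengths in m; the calibration is good to about 2 mm. A picture is of the moment at which its call begins: read the wrist's pose just before it. calibration takes no time and is no camera call; for the wrist camera it gives the pose at the moment of the call.
A pose or a line that the arm cannot do raises r.Unreachable and nothing moves.
- r.finish_job(): hands the job in; it is judged then, once.
Trained networks look in the newest picture that a camera, given by its name, has taken for a name from the list of things; names that differ only in an ending like _2 or _b are one class to them, and where a whole thing is asked for, a point or a joint stands for the part that bears it (a point fixed in the world has none). Each returns a list of dicts, best first, with "conf" (0 to 1); they miss things now and then, are a little off and sometimes report something else, mostly with a low value. They report only what shows in the picture. A call takes as long as a camera call.
- find_in(camera, thing): "rect" ([centre column, centre row, width, height] in pixels, round what is visible of it).
The state is a dict: "t": time; "joints": joint angles; "qvel": joint speeds; "joint_torque": joint torques, N m; "eef_pos": TCP position; "tool_rot": TCP orientation; "ft_force": force on the tool from outside, world axes, zero at the start; "moment": the same for the moment, N m; "finger_gap": opening from 0.0 (shut) to 1.0 (fully open); "finger_force": force on a finger pad.
Only numpy, scipy, OpenCV 4.12 (cv2) and the standard library are available. Lean on these libraries where they do the work, as an engineer would, in place of code of your own. Each camera call takes 0.05 s, during which the arm holds its last target. There are 200 camera calls.

## Working session

There is one attempt and no reset: what is moved stays moved. The work goes in short steps, each a Python script; the robot and the scene stay as the last script left them, time stands still between calls to the robot, and variables do not carry over. Pictures are saved under pics/ and viewed, at most 10 in all, crops included, and the job is handed in when it is done.

```bash
mkdir -p pics
python3 - <<'E'
from plant import r,camera,calibration,find_in
import cv2,numpy as np
for n in ("top","scene"):
    im=camera(n); cv2.imwrite(f"pics/{n}1.png",im[:,:,::-1]); 
    c=calibration(n); print(n,c)
    for t in ("lock_button","carriage","stop_face","slicker","thread_spool","gauge"):
        print(t,[(np.round(d["rect"]),round(d["conf"],2)) for d in find_in(n,t)[:2]])
print(r.observe()["t"])
E
```

```text
top {'fx': 440.3984523334273, 'fy': 440.3984523334273, 'cx': 254.03898978883103, 'cy': 194.58200703630826, 'position': array([ 0.44810389, -0.01575574,  1.47661736]), 'rotation': array([[-0.02762392, -0.99708465,  0.07112745],
       [-0.99947769,  0.02635623, -0.01870029],
       [ 0.01677112, -0.07160688, -0.99729193]])}
lock_button [(array([253., 192.,  14.,  19.]), 0.75)]
carriage [(array([248., 198.,  30.,  40.]), 0.62)]
stop_face [(array([173., 193.,  12.,  27.]), 0.54), (array([194., 242.,  16.,  23.]), 0.26)]
slicker [(array([123., 192.,  18.,  10.]), 0.74)]
thread_spool [(array([258., 174.,   7.,  11.]), 0.48)]
gauge [(array([225., 195., 132.,  59.]), 0.92), (array([235., 242.,  21.,  24.]), 0.62)]
scene {'fx': 464.0068517827965, 'fy': 464.0068517827965, 'cx': 260.8727401349807, 'cy': 201.19886147030306, 'position': array([1.3643869 , 0.39157823, 0.84847681]), 'rotation': array([[-0.4631519 ,  0.57436508, -0.67497783],
       [ 0.88607656,  0.28380983, -0.36649736],
       [-0.01893794, -0.76782598, -0.6403785 ]])}
lock_button [(array([264., 204.,  21.,  19.]), 0.54), (array([299., 233., 179., 118.]), 0.37)]
carriage [(array([273., 215.,  46.,  48.]), 0.62), (array([280., 268.,  59.,  28.]), 0.26)]
stop_face [(array([359., 246.,  24.,  39.]), 0.67)]
slicker [(array([353., 210.,  24.,  20.]), 0.68), (array([304., 249.,  17.,  25.]), 0.61)]
thread_spool [(array([249., 229.,  14.,  18.]), 0.77)]
gauge [(array([299., 233., 179., 117.]), 0.85), (array([167., 153.,  61.,  39.]), 0.36)]
0.7
```

Run:
```python
import cv2
a=cv2.imread("pics/top1.png")[130:280,110:310];b=cv2.imread("pics/scene1.png")
cv2.imwrite("pics/top1c.png",cv2.resize(a,None,fx=4,fy=4,interpolation=2))
cv2.imwrite("pics/scene1c.png",cv2.resize(b[110:320,160:440],None,fx=2.8,fy=2.8,interpolation=2))
```

```text
(no output)
```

View pics/top1c.png

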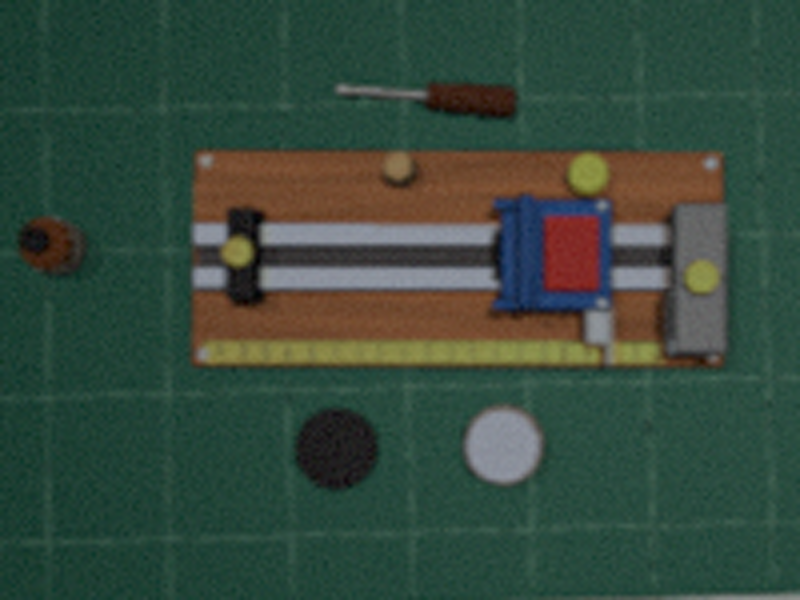

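View pics/scene1c.png

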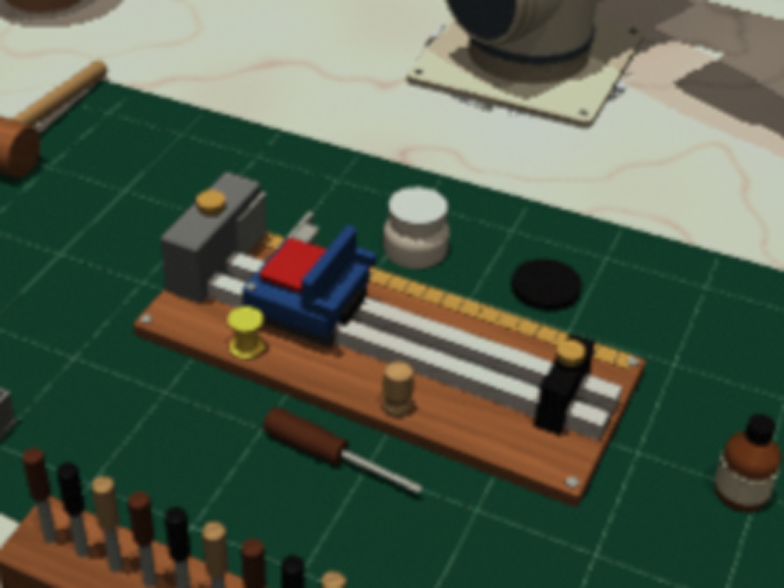

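The top view shows the bed's long axis along world +y. The button is at about (252.5,193), the stop at about (171,193) and the slicker at about (209,172). The jar and lid stand clear of the path, and the scene view agrees. Next I'll compute positions and move above the button for a closer look.

```bash
cat > h.py <<'E'
import numpy as np
from plant import r,camera,calibration,find_in
def back(c,uv,z):
    uv=np.atleast_2d(uv).astype(float)
    d=np.c_[(uv[:,0]-c["cx"])/c["fx"],(uv[:,1]-c["cy"])/c["fy"],np.ones(len(uv))]@np.array(c["rotation"]).T
    p=np.array(c["position"]); return p+d*((z-p[2])/d[:,2])[:,None]
def ori(yaw):  # tool x along gauge +y, tool down
    c,s=np.cos(yaw),np.sin(yaw)
    return np.array([[-s,c,0],[c,s,0],[0,0,-1.]])
E
python3 - <<'E'
from h import *
import cv2
c=calibration("top"); crop=lambda p:(np.array(p)+.5)/4-.5+[110,130]
B=back(c,crop([(194,152),(722,150),(724,366),(192,366)]),.018); print(B.round(3))
e=(B[0]+B[3]-B[1]-B[2])/2; yaw=np.arctan2(-e[0],e[1]); print("len",np.linalg.norm(e),"yaw",yaw,"cen",B.mean(0))
print("btn",b:=back(c,crop((572,254)),.077)[0]); print("stop top near edge",back(c,crop((262,255)),.069), back(c,crop((228,255)),.069))
print("bumper",back(c,crop((496,255)),.046),"disc",back(c,crop((702,277)),.1))
for s in (0,np.pi):
    print(r.ik([b[0],b[1],.25],ori(yaw+s)), r.ik([b[0],b[1]+.22,.08],ori(yaw+s)))
r.move_gripper(0.0); r.goto([b[0],b[1]+.07,.30],ori(yaw))
im=camera("wrist");c=calibration("wrist");print(c["position"],c["rotation"].round(3))
cv2.imwrite("pics/w1.png",im[:,:,::-1]); np.save("w1.npy",c,allow_pickle=True)
for t in ("lock_button","carriage","stop_face"): print(t,[(np.round(d["rect"]),round(d["conf"],2)) for d in find_in("wrist",t)[:2]])
o=r.observe();print(o["t"],o["eef_pos"],o["ft_force"])
E
```

```text
[[ 0.65   0.273  0.018]
 [ 0.641 -0.166  0.018]
 [ 0.461 -0.162  0.018]
 [ 0.473  0.277  0.018]]
len 0.4391209603293008 yaw -0.02449896656742102 cen [0.55623726 0.05551181 0.018     ]
btn [ 0.55269861 -0.03762284  0.077     ]
stop top near edge [[0.55902709 0.20989296 0.069     ]] [[0.55974137 0.23696224 0.069     ]]
bumper [[0.55583052 0.02375141 0.046     ]] disc [[ 0.53021711 -0.13865703  0.1       ]]
[-0.21945367  0.26343247  0.047738    1.35510186  0.          1.37584163] [ 0.17458733  0.4041937  -0.19269905  0.97390358  0.          1.76988262]
[-0.21945367  0.26343247  0.047738    1.35510186  0.         -1.76575103] [ 0.17458733  0.4041937  -0.19269905  0.97390358  0.         -1.37171003]
[0.55447246 0.10099376 0.43163587] [[ 1.    -0.021 -0.007]
 [-0.022 -0.963 -0.27 ]
 [-0.001  0.27  -0.963]]
lock_button [(array([264., 222.,  47.,  32.]), 0.65), (array([249., 206., 101.,  70.]), 0.25)]
carriage [(array([249., 206., 102.,  73.]), 0.91)]
stop_face [(array([260.,  13.,  66.,  23.]), 0.66)]
3.95 [0.55260229 0.03303976 0.29997564] [-0.13621107 -0.03795082 -1.55901868]
```

View pics/w1.png

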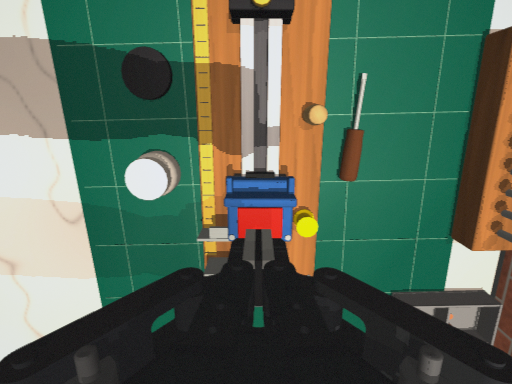

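The wrist view confirms the layout: the button is centred near column 260, with the lug ahead of it at rows 178–207. The stop is at rows 0–24 and the rail runs straight, with nothing on it. The measured bumper-to-button distance is 61 mm against 63 mm given, so I'll press now.

Run:
```python
from h import *
c=np.load("w1.npy",allow_pickle=True).item()
print("rail",back(c,[(242,30),(283,30),(245,165),(279,165)],.038).round(4).tolist(),"stop bottom",back(c,(262,24),.069),back(c,(262,24),.046))
yaw=-.0245; e=np.array([-np.sin(yaw),np.cos(yaw),0]); b=np.array([.5535,-.0376,0])+e*.010
z=lambda h:b+[0,0,h]
r.goto(z(.13),ori(yaw)); r.movel(z(.098),.1); 
f0=r.observe()["ft_force"]
g=r.movel(z(.070),.02,guard=13)
o=r.observe(); print(g,o["t"],o["eef_pos"],o["ft_force"]-f0)
r.wait(.15);o=r.observe(); print(o["t"],o["eef_pos"],o["ft_force"]-f0)
```

```text
rail [[0.5364, 0.2025, 0.038], [0.5872, 0.2013, 0.038], [0.5343, 0.0339, 0.038], [0.5818, 0.0328, 0.038]] stop bottom [[0.56077186 0.20005366 0.069     ]] [[0.56117139 0.20633649 0.046     ]]
True 6.0333 [ 0.55383632 -0.02763894  0.08203486] [-1.79007055  0.83915573  6.35311753]
6.1833 [ 0.55382703 -0.02763899  0.08199932] [-2.45206849  0.10991188  7.96005638]
```

Run:
```python
from h import *
yaw=-.0245; e=np.array([-np.sin(yaw),np.cos(yaw),0])
def show(s):
    o=r.observe(); print(s,round(o["t"],2),o["eef_pos"].round(4),o["ft_force"].round(1)); return o
p=show("a")["eef_pos"]
g=r.movel(p-[0,0,.002],.01,guard=8); o=show(g); r.wait(.1); p=show("b")["eef_pos"]
g=r.movel(p+e*.05,.05,guard=12); show(g)
```

```text
a 6.18 [ 0.5538 -0.0276  0.082 ] [-2.6  0.3  8.3]
True 6.39 [ 0.5538 -0.0276  0.082 ] [-2.3  0.1  8.1]
b 6.49 [ 0.5539 -0.0276  0.082 ] [-2.2  0.6  8.8]
False 7.64 [0.5552 0.0224 0.0823] [-1.  -0.5  6.1]
```

Run:
```python
from h import *
import cv2
def show(s):
    o=r.observe(); print(s,round(o["t"],2),o["eef_pos"].round(4),o["ft_force"].round(1)); return o
p=show("a")["eef_pos"]
for k in range(1,5):
    r.movel(p-[0,0,.0004*k],.02); o=show(k)
    if o["ft_force"][2]>13: break
cv2.imwrite("pics/w2.png",camera("wrist")[:,:,::-1])
```

```text
a 7.64 [0.5552 0.0224 0.0823] [-1.  -0.5  6.1]
1 7.89 [0.5553 0.0224 0.0821] [-2.3  1.1  6.4]
2 8.14 [0.5553 0.0224 0.082 ] [-2.  -0.1  9.1]
3 8.39 [0.5553 0.0224 0.082 ] [-3.2  0.3 12.3]
4 8.64 [0.5553 0.0224 0.0819] [-4.9  0.8 16. ]
```

View pics/w2.png

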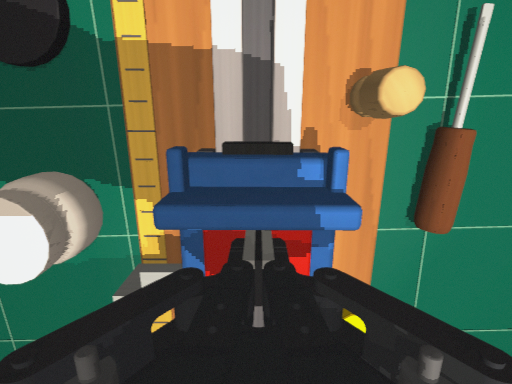

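The carriage is following the fingertip, with the tip on the red plate near the lug and about 16 N of press. The rail ahead is clear, so I'll carry on to just short of the stop and then approach it slowly under guard.

Run:
```python
from h import *
import cv2
yaw=-.0245; e=np.array([-np.sin(yaw),np.cos(yaw),0])
def show(s):
    o=r.observe(); print(s,round(o["t"],2),o["eef_pos"].round(4),o["ft_force"].round(1)); return o
p=np.array([.5553,.0224,.0807])
for k in (1,2,3,4):
    r.movel(p+e*.028*k,.05); f=show(k)["ft_force"]
    if f[2]<11: p=p-[0,0,.0004]
    if f[2]>22: p=p+[0,0,.0004]
cv2.imwrite("pics/w3.png",camera("wrist")[:,:,::-1]); print(p)
```

```text
1 9.4 [0.5561 0.0508 0.0819] [-4.6  2.6 15.5]
2 10.11 [0.5569 0.0788 0.0819] [-5.1  1.8 14.8]
3 10.82 [0.5577 0.1069 0.0819] [-3.4  1.7 14.2]
4 11.53 [0.5585 0.1349 0.0819] [-3.5  2.4 13.5]
[0.5553 0.0224 0.0807]
```

View pics/w3.png

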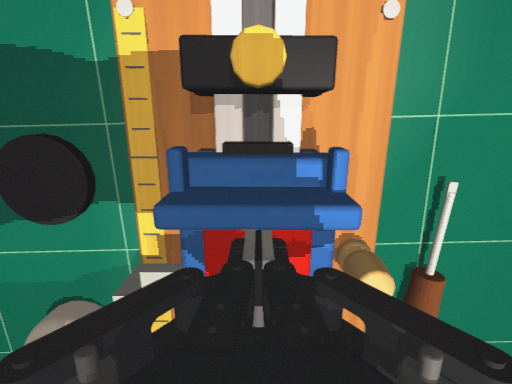

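The carriage now sits about 20 mm from the stop, still carried along with the finger. I'll make the slow final approach in small steps and watch the force along the rail.

Run:
```python
from h import *
import cv2
yaw=-.0245; e=np.array([-np.sin(yaw),np.cos(yaw),0])
def show(s):
    o=r.observe(); print(s,round(o["t"],2),o["eef_pos"].round(4),o["ft_force"].round(1)); return o
p=np.array([.5553,.0224,.0807])+e*.112
r.movel(p+e*.012,.04); f0=show(12)["ft_force"]
for k in range(14,44,2):
    g=r.movel(p+e*.001*k,.015,guard=15); f=show((k,g))["ft_force"]
    if g or abs((f-f0)@e)>9: break
cv2.imwrite("pics/w4.png",camera("wrist")[:,:,::-1])
```

```text
12 12.03 [0.5588 0.1469 0.0819] [-3.8  1.  13. ]
(14, False) 12.31 [0.5589 0.1485 0.082 ] [-2.9 -0.1 13.3]
(16, False) 12.59 [0.5589 0.1504 0.0819] [-3.3 -0.4 13.4]
(18, False) 12.88 [0.559  0.1524 0.082 ] [-3.3 -1.5 14. ]
(20, False) 13.16 [0.559  0.1544 0.082 ] [-2.2 -0.8 14.3]
(22, False) 13.44 [0.5591 0.1564 0.082 ] [-3.2 -0.2 14.4]
(24, False) 13.72 [0.5591 0.1584 0.0819] [-3.2 -0.5 13.6]
(26, False) 14.01 [0.5592 0.1604 0.082 ] [-2.5 -0.4 13.4]
(28, False) 14.29 [0.5592 0.162  0.0819] [-3.3 -2.6 14.5]
(30, False) 14.57 [0.5594 0.1633 0.0819] [-3.  -7.1 13.7]
(32, False) 14.86 [0.5596 0.1651 0.0819] [-2.1 -7.5 13. ]
(34, False) 15.14 [0.5598 0.167  0.0819] [-0.3 -7.5 12.6]
(36, False) 15.43 [0.56   0.169  0.0819] [ 0.2 -7.3 12.2]
(38, False) 15.71 [0.56   0.171  0.0819] [-0.7 -8.  11.8]
(40, True) 15.92 [0.5601 0.1709 0.082 ] [-0.6 -2.4  5.2]
```

View pics/w4.png

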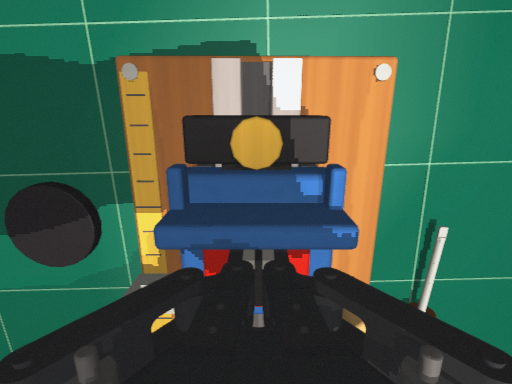

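The rail force rose at y≈0.162, which is the bumper meeting the stop. The tip then slipped 9 mm to the lug, as predicted, and the picture shows the bumper against the black block. I'll re-press briefly, lift straight up, check and hand in.

Run:
```python
from h import *
import cv2
yaw=-.0245; e=np.array([-np.sin(yaw),np.cos(yaw),0])
def show(s):
    o=r.observe(); print(s,round(o["t"],2),o["eef_pos"].round(4),o["ft_force"].round(1)); return o
p=show(0)["eef_pos"]
for k in (1,2,3,4):
    r.movel(p-[0,0,.0004*k],.02); o=show(k)
    if o["ft_force"][2]>11: break
r.wait(.2); show("held")
r.movel(p+[0,0,.04],.06); r.movel(p+[0,0,.18]-e*.03,.15); show("up"); r.wait(.2)
cv2.imwrite("pics/w5.png",camera("wrist")[:,:,::-1])
```

```text
0 15.97 [0.56   0.1709 0.082 ] [ 0.3 -1.4  5.9]
1 16.22 [0.5601 0.1709 0.082 ] [-2.   0.1  6.9]
2 16.47 [0.5601 0.1709 0.0819] [-2.9 -0.5  9.5]
3 16.72 [0.5602 0.1709 0.0818] [-4.8 -1.4 13.6]
held 16.92 [0.5602 0.1709 0.0819] [-3.8 -1.3 14.1]
up 18.86 [0.559  0.141  0.2611] [ 0.5 -0.   0.7]
```

View pics/w5.png

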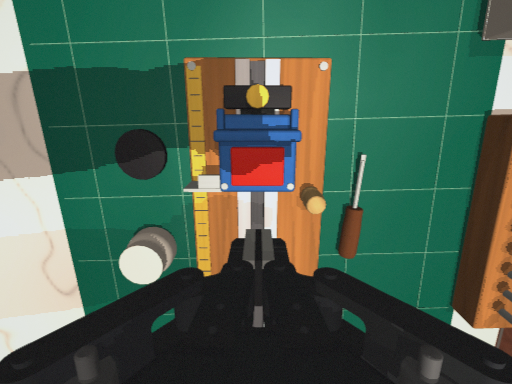

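The carriage rests against the stop (rows 108–112), the button is free, and the loose items in view are where they were.

```bash
python3 -c "
from plant import r
print(r.finish_job())"
```

```text
the job is handed in; nothing more can be done
None
```

I slid the carriage to the end stop with the button held down, let the button up to lock it there, and handed the job in at about 19 s; no verdict came back, but the last picture shows the bumper against the stop and the loose things in view in place.

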